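# Screw the sprung press foot down onto a board

### The job

First push the loose board along the bed of the bench press until its end butts against the end stop under the foot. Then wind the handwheel clockwise (a good full turn, hand over hand, since the lamp bar is in the way on one side) until the sprung foot bears on the board and is pushed about half-way up into its sleeve; never drive the foot all the way in. Leave it like that and do not knock over the glue bottle or the spray can.

Things in the scene. Friction and masses are not known exactly. Their poses are not given: they have to be found in the camera images.
- press: Grey C-shaped screw press, fixed. Origin on the table under the vertical screw axis. Base plate 150 mm (x) by 360 mm (y -160 to +200), 12 mm thick. Column 60 x 40 mm at y = -142 mm, 340 mm high; an arm 50 mm wide, top 234 mm up, runs from it along +y to the screw axis.
- wheel_centre (a point): Centre of the dark steel handwheel (axis vertical), on the screw axis, 256 mm above the press origin, mid-height of spokes and rim; axes as the press. Outside diameter 200 mm; round rim 16 mm thick (inner radius 84 mm); hub radius 18 mm, top 12 mm above; three equal round spokes 12 mm thick, 120 degrees apart. The press arm and its nut boss (radius 28 mm) lie 21 mm below.
- lamp_end (a point): Underside of the free end of an aluminium lamp bar, 34 mm wide and 16 mm thick, that reaches from the column top over the wheel: 320 mm up, y = -60 to -124 mm in the press frame. Fingers from above cannot pass there; the +y half of the wheel is free.
- spoke (a point): Point on the centre line of one of the three spokes, 55 mm from the wheel axis; turns with the wheel. The spokes are alike.
- wheel (a joint): Angle of the handwheel, rad, growing clockwise seen from above; starts between 0.2 and 1, limit 13. Clockwise lowers the ram, 6.37 mm per rad (40 mm a turn). Friction holds the wheel (about 0.15 N m, so 3 N at 50 mm radius): it stays where it is left.
- sleeve_end (a point): Centre of the lower end of the aluminium sleeve (diameter 40 mm) on the ram, which comes down with the ram, on the screw axis.
- foot_face (a point): Centre of the underside of the sprung foot, a dark steel disc of 48 mm diameter and 6 mm thickness on a 16 mm stem that slides up into the sleeve. Relaxed it hangs 24 mm below the sleeve end (18 mm of bare stem); pushed half-way in, 16 mm below (10 mm of bare stem). Before winding it is 40 to 52 mm above the board's top.
- foot (a joint): How far the foot is pushed up into its sleeve, m: 0 relaxed, 0.016 fully in; half-way is 0.008. Spring 0.3 N/mm, 1.2 N preload.
- bed: Steel bed of the press; height differs from job to job. Origin on the screw axis, 36 mm below the bed's top face; axes as the press. The top runs from y = -55 to +195 mm, between two side guides 84 mm apart (x = +-42 to +-52) and 10 mm high, from y = -48 to +192 mm. Along y the board slides between them.
- stop_face (a point): Middle of the face of the end stop, at bed-top level, at y = -40 mm in the bed frame. The face looks to the bed's +y; the stop is 22 mm high, 84 mm wide. The end of the board must butt against it; the board's centre is then at y = +60 mm in the bed frame.
- board: Loose pale wooden board 80 mm (its x) by 200 mm (its y) by 35 mm thick, 0.36 kg, lying between the bed's guides, 55 to 90 mm short of the stop; its far end sticks out over the +y end of the bed. Origin: centre of its underside.
- glue: White glue bottle, 60 mm in diameter, 170 mm high, standing; bystander. Origin: centre of its underside.
- spray: Blue spray can, 66 mm in diameter, 190 mm high, standing; bystander. Origin: centre of its underside.

How it is judged (in metres and radians):
On the way, in this order (a step that is already met when the one before it is completed fails the run):
1. the board is pushed home: its end within 3 mm of the end stop (y of board in the frame of bed between 0.056 and 0.063 m and z of board in the frame of bed below 0.0385 m and angle between board's own z axis and vertical below 0.03 rad), for 0.2 s.
2. the wheel has been wound a full turn clockwise (value of joint wheel above 7.28 rad), for 0.05 s.
At the end, for the whole second after the job is handed in: The board lies flat on the bed with its end within 3 mm of the stop; the foot rests on it, pushed 4 to 12 mm into its sleeve; wheel and board are at rest (all of step 1 and value of joint foot between 0.004 and 0.012 m and z of foot_face in the frame of board between 0.032 and 0.037 m and linear speed of board below 0.01 m/s and velocity of joint wheel between -0.05 and 0.05 rad/s); the robot touches nothing.
It fails at once if the foot is driven (nearly) fully into its sleeve, over 14.5 mm (value of joint foot above 0.0145 m).
It fails at once if the glue bottle or spray can is knocked over (angle between any of glue, spray's own z axis and vertical above 0.5 rad).
It also fails if it takes over 72 s, if anything falls off the work surface, if the arm or the gripper's body presses on something with over 40 N, if the wrist force passes 120 N, or if a joint passes its speed limit or range.

### The arm

A 6-joint arm with a two-finger parallel gripper is mounted at the origin on the work surface. World frame = base frame: x ahead of the robot, y to its left, z up, the work surface at z = 0. Lengths are in m, angles in degrees, forces in N, time in s.
With the tool pointing down it reaches from about 0.4 to 0.825 m from the base axis. Payload 7 kg.
Tool frame: the origin (TCP) lies at the very end of the fingers, on their centre line; the grasp point (between the pads) lies 19 mm behind it (ctrl.grip_point_offset is the distance from the TCP to the grasp point, in m); x points along the fingers, z is the direction in which the jaws open and shut, and the axes are right-handed (so a half turn about x gives the same grasp; the last joint's range is limited). The gripper opens to 88 mm and grips with 3 to 60 N. Pads are 19 mm wide; open, the fingers measure 130 mm over their backs; the gripper's body (78 mm by 193 mm) begins 47 mm behind the grasp point.
Start: joints at [82.454, 20.546, 0.682, 0, -70.136, -16.507], TCP at [0.275, 0.616, 0.227] pointing down, gripper open.
Joint ranges: [-176.03, 176.03], [-82.01, 121.73], [-58.28, 71.71], [-173.87, 95.51], [-174.79, -0.11], [-173.66, 173.66]. Speed limits (degrees/s): [136.94, 136.94, 172.46, 180, 180, 180].

### API

Orientations are given as [roll, pitch, yaw] about the fixed x, y, z axes, in that order (R = Rz(yaw) Ry(pitch) Rx(roll)).
In Python, from plant import get_obs, snapshot, calibration, close_job, ctrl gives the robot as it stands.
- The arm moves only by the tool move_arm, never from a script. Its argument "commands" is a list that holds one entry, the list of rows, each a list of 4 numbers: the shift along the tool's x, y, z in cm, then the turn about the tool's x in rad. In form: [[[dx, dy, dz, spin], ...]]. A call has 1 to 8 rows; each row shifts and turns the commanded pose from where the row before left it, along the tool's axes as they then stand; what a row does not reach is not made up. A row lasts 1/10 s, in which the tool goes at most 50 mm and 8.59 degrees, less where a joint would pass 70% of its speed; a pose out of reach is approached as far as the arm can. A call with a gripper value outside its range is refused whole. "jaw" is the finger opening in cm, from 0 to 8.76, set as the call begins (left out, the last holds). The fingers move at their own pace and stop on an object; the grip force is fixed at half the most. Time passes only in rows, so rows that do not move let the fingers close. It gives the time, the measured TCP pose, the force and the opening at its end, in the units of the state.
- get_obs(): the state, without advancing time (a new reading comes with each control period).
- snapshot(name): name is "side" or "top" or "wrist"; returns (picture, depth): 384x512x3 uint8, red, green, blue; 384x512 float32, m along the optical axis (not along the pixel's ray), 0 where there is no reading.
- calibration(name): a dict with "mtx" (3x3 intrinsics, pixels), "T" (4x4, takes a point from camera to world coordinates); the wrist camera has in their place "tool_from_camera" (4x4, takes a point from camera to tool coordinates, whose origin is the TCP and whose axes are the tool frame's). Camera axes: x right, y up, looking along -z (the intrinsics and any distortion apply to the point x, -y, -z); pixel columns grow to the right and rows downward; lengths in m; the calibration is good to about 2 mm. The wrist camera is an equidistant fisheye: a pixel r from the principal point sees the ray r / f radians off the axis. A picture is of the moment at which its call begins: read the wrist's pose just before it. calibration takes no time and is no camera call.
- close_job(): hands the job in, once; it reports no verdict.
The state is a dict: "clock": time; "joint_pos": joint angles; "qvel": joint speeds; "tau": joint torques, N m; "tool_pos": TCP position; "orientation": TCP orientation; "force": force on the tool from outside, world axes, zero at the start; "moment": the same for the moment, N m; "opening": finger opening in m.
Only numpy, scipy, OpenCV 4.12 (cv2) and the standard library are available. Lean on these libraries where they do the work, as an engineer would, in place of code of your own. Each camera call takes 0.05 s, during which the arm holds its last target. There are 200 camera calls.

## Working session

There is one attempt and no reset: what is moved stays moved. The work goes in short steps, Python scripts to look and compute and a tool call to move; the robot and the scene stay as the last step left them, time stands still between calls to the robot, and variables do not carry over. Pictures are saved under pics/ and viewed, about 8 in all and at most 12, crops included, and the job is handed in when it is done.

Besides the shell and the picture viewer there is one more tool, called after "Request:" as a command line: name --argument value ..., lists and objects as JSON in quotes. move_arm: Moves the arm, as the interface text tells. Its arguments: {"type":"object","properties":{"commands":{"type":"array"},"jaw":{"type":"number"}},"required":["commands"]}

```bash
ls; mkdir -p pics; python3 - <<'E'
from plant import *
import cv2,numpy as np
o=get_obs();print(o)
np.set_printoptions(precision=4,suppress=True)
for n in("side","top"):
    p,d=snapshot(n);c=calibration(n);print(n,c)
    np.savez(f"pics/{n}0.npz",p=p,d=d,K=c["mtx"],T=c["T"])
    cv2.imwrite(f"pics/{n}0.png",p[:,:,::-1])
print(calibration("wrist"))
a=[cv2.imread(f"pics/{n}0.png") for n in("side","top")]
cv2.imwrite("pics/both0.png",cv2.resize(np.vstack(a),None,fx=.78,fy=.78))
E
```

```text
pics
{'clock': 0.0, 'joint_pos': array([ 8.24547174e+01,  2.05922122e+01,  6.33200264e-01, -1.94237321e-02,
       -7.01372997e+01, -1.65057075e+01]), 'qvel': array([ 0.05729259, -0.03287771, -0.06724278,  0.08162981, -0.0779881 ,
       -0.03145947]), 'tau': array([ 2.21019204e-04, -5.82716596e+01,  2.93053347e+01,  6.99751407e+00,
        6.99750308e-03, -1.34531742e-04]), 'tool_pos': array([0.27493627, 0.61591975, 0.22561177]), 'orientation': array([   5.77203763,   89.90197218, -108.28556744]), 'force': array([ 0.24883633, -0.13979444,  0.14992794]), 'moment': array([-0.01819072,  0.01223166, -0.02347053]), 'opening': 0.08735108239501509}
side {'mtx': array([[348.6128,   0.    , 250.7883],
       [  0.    , 348.6128, 192.8734],
       [  0.    ,   0.    ,   1.    ]]), 'T': array([[ 0.2568, -0.8907,  0.375 ,  1.032 ],
       [ 0.9664,  0.2352, -0.1032, -0.1452],
       [ 0.0037,  0.389 ,  0.9212,  1.3344],
       [ 0.    ,  0.    ,  0.    ,  1.    ]])}
top {'mtx': array([[490.1026,   0.    , 245.9883],
       [  0.    , 490.1026, 197.0729],
       [  0.    ,   0.    ,   1.    ]]), 'T': array([[-0.0098,  0.987 , -0.1603,  0.271 ],
       [-0.9999, -0.01  , -0.0004, -0.0203],
       [-0.002 ,  0.1603,  0.9871,  1.9182],
       [ 0.    ,  0.    ,  0.    ,  1.    ]])}
{'mtx': array([[297.3186,   0.    , 255.342 ],
       [  0.    , 297.3186, 191.4771],
       [  0.    ,   0.    ,   1.    ]]), 'tool_from_camera': array([[ 0.0007,  0.2715, -0.9624, -0.1582],
       [ 0.    ,  0.9624,  0.2715,  0.074 ],
       [ 1.    , -0.0002,  0.0007, -0.0006],
       [ 0.    ,  0.    ,  0.    ,  1.    ]])}
```

View pics/both0.png

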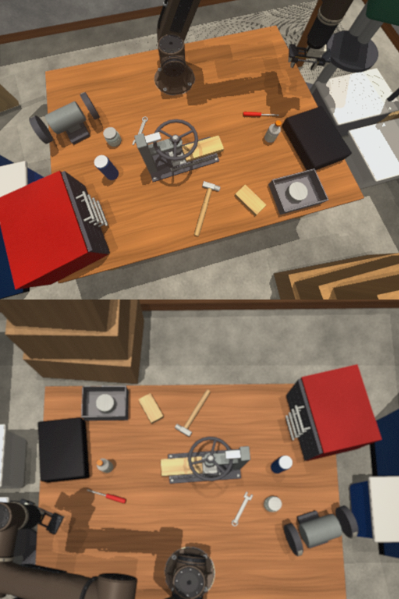

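```bash
cat > h.py <<'E'
import cv2,numpy as np
np.set_printoptions(precision=4,suppress=True)
def cloud(d,K,T):
    v,u=np.mgrid[:d.shape[0],:d.shape[1]]
    P=np.stack([(u-K[0,2])/K[0,0]*d,-(v-K[1,2])/K[1,1]*d,-d],-1)
    return P@T[:3,:3].T+T[:3,3]
def circ(xy):
    A=np.c_[2*xy,np.ones(len(xy))];s=np.linalg.lstsq(A,(xy**2).sum(1),rcond=None)[0]
    return s[:2],np.sqrt(s[2]+s[:2]@s[:2])
E
python3 - <<'E'
from h import *
im=[]
for n,(r0,r1,c0,c1) in dict(side=(140,245,165,295),top=(150,255,195,325)).items():
    z=np.load(f"pics/{n}0.npz");W=cloud(z['d'],z['K'],z['T']);p=z['p']
    im.append(cv2.resize(p[r0:r1,c0:c1,::-1],None,fx=5,fy=5,interpolation=2)[:, :])
    m=(W[...,2]>.235)&(W[...,2]<.275)&(p.max(-1)<110)&(z['d']>0)&(W[...,0]>.35)&(W[...,0]<.8)&(abs(W[...,1])<.3)
    print(n,m.sum(),np.median(W[m],0)); 
    xy=W[m][:,:2]
    for i in range(8):
        c,r=circ(xy); e=abs(np.hypot(*(xy-c).T)-r); xy2=xy[e<max(.012,np.percentile(e,85))]; xy=xy2
    print(c,r,len(xy))
    # height histogram
    R=(W[...,0]>.3)&(W[...,0]<.75)&(abs(W[...,1])<.35)&(z['d']>0)
    print(np.histogram(W[R][:,2],bins=np.arange(-.01,.4,.01)))
v=np.vstack(im); cv2.imwrite("pics/c1.png",cv2.resize(v,None,fx=.57,fy=.57)); print(v.shape)
E
```

```text
side 884 [ 0.5363 -0.1107  0.262 ]
[ 0.5203 -0.0977] 0.09068999221270173 586
(array([5409, 7058,  901,  294,  215,  251,  144,  143,  775,   17,   14,
         10,   13,   34,   21,   16,   16,   17,   23,   14,   13,   20,
         48,   66,  390,   27,  242,  727,   60,   17,   18,   18,   18,
         32,  322,  105,    0,    0,    0,    0]), array([-0.01,  0.  ,  0.01,  0.02,  0.03,  0.04,  0.05,  0.06,  0.07,
        0.08,  0.09,  0.1 ,  0.11,  0.12,  0.13,  0.14,  0.15,  0.16,
        0.17,  0.18,  0.19,  0.2 ,  0.21,  0.22,  0.23,  0.24,  0.25,
        0.26,  0.27,  0.28,  0.29,  0.3 ,  0.31,  0.32,  0.33,  0.34,
        0.35,  0.36,  0.37,  0.38,  0.39]))
top 870 [ 0.5013 -0.1066  0.2634]
[ 0.5157 -0.0986] 0.09086120585585626 638
(array([6509, 8331, 1167,  262,  212,  261,  114,  194,  698,  100,    3,
          6,    6,   17,   11,    5,    2,    5,    5,    4,    3,    7,
         16,   49,  274,   41,  247,  682,   96,   10,    5,    6,    7,
         19,  261,  154,    4,    0,    0,    0]), array([-0.01,  0.  ,  0.01,  0.02,  0.03,  0.04,  0.05,  0.06,  0.07,
        0.08,  0.09,  0.1 ,  0.11,  0.12,  0.13,  0.14,  0.15,  0.16,
        0.17,  0.18,  0.19,  0.2 ,  0.21,  0.22,  0.23,  0.24,  0.25,
        0.26,  0.27,  0.28,  0.29,  0.3 ,  0.31,  0.32,  0.33,  0.34,
        0.35,  0.36,  0.37,  0.38,  0.39]))
(1050, 650, 3)
```

View pics/c1.png

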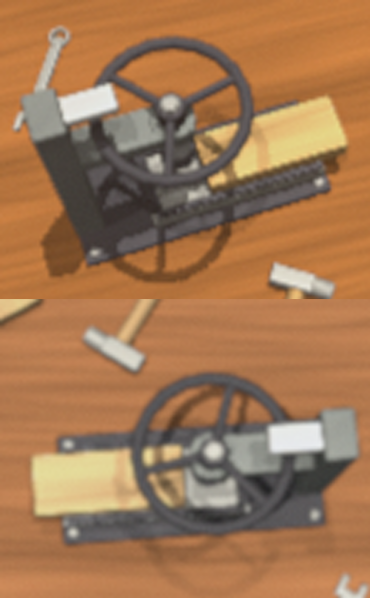

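```bash
python3 - <<'E'
from h import *
c0=np.array([.518,-.098])
for n in("side","top"):
    z=np.load(f"pics/{n}0.npz");W=cloud(z['d'],z['K'],z['T']);p=z['p'].astype(int)
    ok=(z['d']>0)&(np.hypot(W[...,0]-c0[0],W[...,1]-c0[1])<.3)
    Z=W[...,2]
    m=ok&(Z>.06)&(Z<.09)&(p[...,0]>150)&(p[...,0]-p[...,2]>40)
    b=W[m];r=cv2.minAreaRect((b[:,:2]*1000).astype(np.float32));print(n,"board",len(b),r,np.median(b[:,2]));
    print(cv2.boxPoints(r))
    u,s,v=np.linalg.svd(b[:,:2]-b[:,:2].mean(0),full_matrices=False);print("pca deg",np.degrees(np.arctan2(*v[0][::-1])))
    l=W[ok&(Z>.325)&(Z<.35)&(p.min(-1)>170)];print("lamp",len(l),l.mean(0), cv2.minAreaRect((l[:,:2]*1000).astype(np.float32)))
    k=W[ok&(Z>.325)&(Z<.35)&(p.max(-1)<150)];print("col",len(k),np.median(k,0))
    # spokes
    s=W[ok&(Z>.25)&(Z<.275)];d=s[:,:2]-c0;rr=np.hypot(*d.T);q=(rr>.035)&(rr<.075)
    a=np.degrees(np.arctan2(d[q,1],d[q,0]));h,_=np.histogram(a,np.arange(-180,181,6));print([(i*6-177,x) for i,x in enumerate(h) if x>3])
    w=W[ok&(Z>.23)&(Z<.245)];print("arm top z",np.median(w[:,2]))
    # others
    for lo,hi in((.15,.18),(.18,.205)):
        m2=(z['d']>0)&(Z>lo)&(Z<hi)&(W[...,0]>.2)&(W[...,0]<.95)&(abs(W[...,1])<.6)
        N,L,S,C=cv2.connectedComponentsWithStats(m2.astype(np.uint8))
        for i in range(1,N):
            if S[i,4]>12: print(lo,S[i,4],W[L==i].mean(0),p[L==i].mean(0))
E
```

```text
side board 803 ((509.5474548339844, 34.522254943847656), (81.40418243408203, 198.87265014648438), 3.7466981410980225) 0.07383031018510544
[[462.4346 131.0864]
 [475.4301 -67.3613]
 [556.6603 -62.0419]
 [543.6649 136.4058]]
pca deg -85.22369138441503
lamp 169 [ 0.5238 -0.1884  0.3359] ((523.503173828125, -188.50949096679688), (33.30540466308594, 59.78919982910156), 4.145592212677002)
col 89 [ 0.5414 -0.2285  0.3365]
[(-141, np.int64(13)), (-135, np.int64(19)), (-129, np.int64(7)), (-21, np.int64(12)), (-15, np.int64(20)), (-9, np.int64(11)), (99, np.int64(8)), (105, np.int64(20)), (111, np.int64(9))]
arm top z 0.2345234142924355
0.15 72 [ 0.2174 -0.4569  0.1661] [73.6667 63.6111 60.5278]
0.15 268 [ 0.2247 -0.5567  0.1667] [121.4515 121.5075 114.3433]
0.15 52 [0.5184 0.4079 0.1673] [191.75   109.5385  31.9615]
0.15 20 [ 0.533  -0.0912  0.1663] [84.85 80.2  75.55]
0.15 80 [ 0.5263 -0.4309  0.1666] [54.475  52.9125 69.9   ]
0.15 35 [ 0.5539 -0.2367  0.1662] [70.1714 63.0571 56.4571]
0.15 64 [ 0.5827 -0.5703  0.1663] [53.8125 41.5    38.4688]
0.15 332 [ 0.7784 -0.5197  0.1665] [98.1446 83
[... 1257 characters left out ...]
1] [61.6795 60.6538 58.9103]
0.15 103 [ 0.5992 -0.5668  0.1652] [43.0291 41.6117 41.4951]
0.15 44 [ 0.4982 -0.4177  0.1677] [33.6136 45.7045 66.6818]
0.15 51 [0.5149 0.4088 0.1686] [204.0784 137.3725  80.6275]
0.15 227 [ 0.2242 -0.5556  0.1676] [107.9339 109.7665 104.3744]
0.15 60 [ 0.2166 -0.4561  0.1666] [53.3333 51.0167 51.3   ]
0.18 67 [ 0.8221 -0.517   0.1919] [42.403  40.4925 40.209 ]
0.18 60 [ 0.715  -0.5411  0.1923] [36.6167 35.55   36.2   ]
0.18 88 [ 0.5963 -0.5681  0.1914] [38.3636 37.2727 37.8977]
0.18 240 [ 0.5042 -0.4424  0.1906] [208.5542 211.35   210.5625]
0.18 73 [ 0.2096 -0.5697  0.1846] [136.6849 139.0274 132.1781]
0.18 27 [ 0.2042 -0.4626  0.1871] [69.5556 66.6667 67.3704]
```

```bash
cat >> h.py <<'E'
from scipy.spatial.transform import Rotation as Ro
C0=np.array([.518,-.098]);YAW=np.radians(3.8)
ex=np.array([np.cos(YAW),np.sin(YAW)]);ey=np.array([-np.sin(YAW),np.cos(YAW)])
def w2p(w): d=np.asarray(w)[...,:2]-C0; return np.stack([d@ex,d@ey],-1)
def p2w(a,b): return C0+a*ex+b*ey
def tool(o): return Ro.from_euler('xyz',o['orientation'],degrees=True).as_matrix()
def rel(o,tgt,spin=0):  # tgt world xyz; returns shift cm in tool axes
    return tool(o).T@(np.asarray(tgt)-o['tool_pos'])*100
def ang(o): # press angle (deg from press +y, ccw) of tool z
    z=tool(o)[:2,2]; return np.degrees(np.arctan2(z@-ex,z@ey))
E
python3 - <<'E'
from plant import *; from h import *
o=get_obs(); print(tool(o)); print(ang(o)); print("to approach",rel(o,[*p2w(0,.328),.227]))
E
```

```text
[[-0.0005  0.9131 -0.4077]
 [-0.0014 -0.4077 -0.9131]
 [-1.      0.0001  0.0014]]
152.13915814623417
to approach [-0.0828 35.9708 26.2882]
```

Request:
move_arm --commands '[[[0,3.6,2.6,0],[0,3.6,2.6,0],[0,3.6,2.6,0],[0,3.6,2.6,0],[0,3.6,2.6,0],[0,3.6,2.6,0],[0,3.6,2.6,0],[0,3.6,2.6,0]]]'

```text
clock: 0.9
tool_pos: [0.4537, 0.3073, 0.2264]
orientation: [-33.4, 90.0, -147.5]
force: [0.5, 0.9, -0.9]
opening: 0.0875
```

Request:
move_arm --commands '[[[0,3.6,2.6,0],[0,3.6,2.6,0],[0,0,0,-0.12],[0,0,0,-0.12],[0,0,0,-0.12],[0,0,0,-0.12],[0,0,0,0],[0,0,0,0]]]'

```text
clock: 1.7
tool_pos: [0.4977, 0.2321, 0.2263]
orientation: [-58.6, 90.0, -145.4]
force: [0.2, -1.0, 0.1]
opening: 0.088
```

```bash
python3 - <<'E'
from plant import *; from h import *
o=get_obs(); print(o['clock'],o['tool_pos'],o['joint_pos'],o['force'],ang(o),w2p(o['tool_pos'])); print("down",rel(o,[*p2w(0,.328),.054]),"push",rel(o,[*p2w(0,.227),.054]))
E
```

```text
1.7 [0.4977 0.2321 0.2263] [ 45.4399   8.7484 -15.3111  -0.0054 -65.9661  47.8116] [ 0.2391 -0.9886  0.1059] 179.4492835591188 [0.0017 0.3308]
down [17.2342 -0.1575  0.2731] push [17.2365 -0.0604 10.3727]
```

Request:
move_arm --commands '[[[3,0,0,0],[3,0,0,0],[3,0,0,0],[3,0,0,0],[3,0,0,0],[2.2,0,0,0],[0,0,0,0]]]'

```text
clock: 2.4
tool_pos: [0.496, 0.2307, 0.0516]
orientation: [-52.7, 89.7, -139.4]
force: [-1.1, -0.7, 0.1]
opening: 0.0878
```

Request:
move_arm --commands '[[[0,0,1,0],[0,0,1,0],[0,0,1,0],[0,0,1,0],[0,0,0,0]]]'

```text
clock: 2.9
tool_pos: [0.5005, 0.191, 0.0553]
orientation: [133.4, 89.9, 46.8]
force: [-0.0, -0.1, 0.2]
opening: 0.0875
```

```bash
python3 - <<'E'
from plant import *; from h import *
o=get_obs(); print(o['clock'],o['tool_pos'],o['force'],ang(o),w2p(o['tool_pos'])); 
z={}
p,d=snapshot("top");c=calibration("top");W=cloud(d,c["mtx"],c["T"]);pi=p.astype(int)
m=(d>0)&(np.hypot(W[...,0]-C0[0],W[...,1]-C0[1])<.32)&(W[...,2]>.06)&(W[...,2]<.09)&(pi[...,0]>150)&(pi[...,0]-pi[...,2]>40)
q=w2p(W[m]);print(q.min(0),q.max(0),np.percentile(q[:,1],[.5,99.5]))
cv2.imwrite("pics/t1.png",cv2.resize(p[120:300,130:350,::-1],None,fx=3,fy=3))
E
```

```text
2.9 [0.5005 0.191  0.0553] [-0.0481 -0.1187  0.2141] 179.5542194753144 [0.0017 0.2895]
[-0.0417  0.0304] [0.0385 0.2254] [0.0308 0.2184]
```

View pics/t1.png

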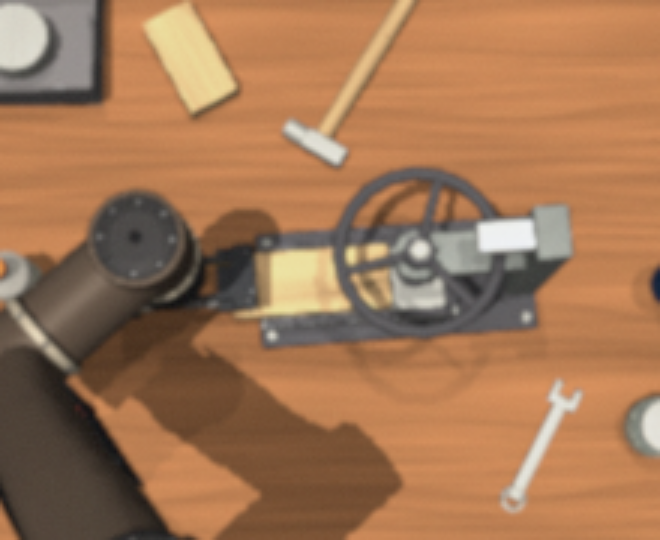

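Request:
move_arm --commands '[[[0,0,0.8,0],[0,0,0.8,0],[0,0,0.8,0],[0,0,0.8,0],[0,0,0.8,0],[0,0,0.8,0],[0,0,0.6,0],[0,0,0.2,0]]]'

```text
clock: 3.75
tool_pos: [0.5042, 0.1361, 0.055]
orientation: [120.6, 89.9, 34.0]
force: [-0.4, 5.6, 5.0]
opening: 0.0873
```

Request:
move_arm --commands '[[[0,0,0.2,0],[0,0,0.2,0],[0,0,0.2,0],[0,0,0,0]]]'

```text
clock: 4.15
tool_pos: [0.5046, 0.1305, 0.0549]
orientation: [112.1, 89.9, 25.6]
force: [1.0, 4.7, 4.7]
opening: 0.087
```

```bash
python3 - <<'E'
from plant import *; from h import *
o=get_obs(); print(o['clock'],o['tool_pos'],o['force'],w2p(o['tool_pos'])) 
for n in("top","side"):
    p,d=snapshot(n);c=calibration(n);W=cloud(d,c["mtx"],c["T"]);pi=p.astype(int)
    m=(d>0)&(np.hypot(W[...,0]-C0[0],W[...,1]-C0[1])<.32)&(W[...,2]>.065)&(W[...,2]<.09)&(pi[...,0]>150)&(pi[...,0]-pi[...,2]>40)
    q=w2p(W[m]);print(np.percentile(q[:,1],[0,.5,99.5,100]))
E
```

```text
4.15 [0.5046 0.1305 0.0549] [1.0304 4.6514 4.6622] [0.0017 0.2289]
[-0.0293 -0.0282  0.1617  0.1655]
[-0.0282 -0.0271  0.144   0.146 ]
```

Request:
move_arm --commands '[[[0,0,0.15,0],[0,0,0.15,0],[0,0,0,0]]]'

```text
clock: 4.55
tool_pos: [0.5045, 0.1276, 0.0547]
orientation: [115.0, 90.0, 28.5]
force: [0.7, 5.8, 4.9]
opening: 0.0877
```

Request:
move_arm --commands '[[[0,0,0.1,0],[0,0,0,0]]]'

```text
clock: 4.75
tool_pos: [0.5045, 0.1266, 0.0547]
orientation: [121.2, 90.0, 34.7]
force: [0.7, 5.1, 5.4]
opening: 0.0877
```

Request:
move_arm --commands '[[[0,0,0.1,0],[0,0,0,0]]]'

```text
clock: 4.95
tool_pos: [0.5045, 0.1256, 0.0547]
orientation: [120.0, 90.0, 33.5]
force: [1.2, 5.2, 4.0]
opening: 0.0877
```

Request:
move_arm --commands '[[[0,0,0.1,0],[0,0,0,0]]]'

```text
clock: 5.15
tool_pos: [0.5046, 0.1246, 0.0547]
orientation: [122.5, 90.0, 36.0]
force: [-0.2, 5.4, 6.1]
opening: 0.0879
```

Request:
move_arm --commands '[[[0,0,0.1,0],[0,0,0,0]]]'

```text
clock: 5.35
tool_pos: [0.5046, 0.1236, 0.0547]
orientation: [121.8, 90.0, 35.3]
force: [-0.9, 5.9, 5.5]
opening: 0.0877
```

Request:
move_arm --commands '[[[0,0,0.1,0],[0,0,0,0]]]'

```text
clock: 5.55
tool_pos: [0.5047, 0.1226, 0.0547]
orientation: [122.5, 90.0, 36.0]
force: [-0.9, 4.7, 5.9]
opening: 0.0876
```

```bash
python3 - <<'E'
from plant import *; from h import *
o=get_obs(); print(o['clock'],o['tool_pos'],o['force'],w2p(o['tool_pos'])) 
p,d=snapshot("top");c=calibration("top");W=cloud(d,c["mtx"],c["T"]);pi=p.astype(int)
m=(d>0)&(np.hypot(W[...,0]-C0[0],W[...,1]-C0[1])<.32)&(W[...,2]>.065)&(W[...,2]<.09)&(pi[...,0]>150)&(pi[...,0]-pi[...,2]>40)
q=w2p(W[m]);print(np.percentile(q[:,1],[0,.5,99.5,100]))
cv2.imwrite("pics/t2.png",cv2.resize(p[170:250,190:325,::-1],None,fx=5.5,fy=5.5,interpolation=2))
E
```

```text
5.55 [0.5047 0.1226 0.0547] [-0.8967  4.6542  5.8525] [0.0014 0.221 ]
[-0.0372 -0.0361  0.154   0.1578]
```

Request:
move_arm --commands '[[[0,0,0.1,0],[0,0,0,0]]]'

```text
clock: 5.8
tool_pos: [0.5047, 0.1216, 0.0547]
orientation: [123.5, 90.0, 36.9]
force: [0.6, 5.7, 5.8]
opening: 0.0877
```

Request:
move_arm --commands '[[[0,0,0.1,0],[0,0,0,0]]]'

```text
clock: 6.0
tool_pos: [0.5048, 0.1207, 0.0547]
orientation: [129.1, 90.0, 42.6]
force: [0.1, 5.7, 5.3]
opening: 0.0879
```

Request:
move_arm --commands '[[[0,0,0.1,0],[0,0,0,0]]]'

```text
clock: 6.2
tool_pos: [0.5049, 0.1206, 0.0548]
orientation: [152.6, 89.9, 66.0]
force: [-3.3, 11.4, 6.5]
opening: 0.0872
```

Request:
move_arm --commands '[[[0,0,0.1,0],[0,0,0,0]]]'

```text
clock: 6.4
tool_pos: [0.505, 0.1206, 0.0549]
orientation: [156.2, 89.8, 69.6]
force: [-5.2, 15.5, 6.9]
opening: 0.0871
```

Request:
move_arm --commands '[[[0,0,0.1,0],[0,0,0,0]]]'

```text
clock: 6.6
tool_pos: [0.505, 0.1205, 0.055]
orientation: [157.4, 89.7, 70.8]
force: [-8.0, 21.1, 7.7]
opening: 0.0877
```

Request:
move_arm --commands '[[[0,0,-0.5,0],[0,0,-2,0],[0,0,-3,0],[-3,0,0,0],[-4,-2,0,0],[-5,-3,0,0],[0,-2.5,2.5,0],[0,0,2.5,0]]]'

```text
clock: 7.4
tool_pos: [0.4308, 0.1166, 0.1677]
orientation: [-92.9, 89.9, -179.3]
force: [0.6, 0.6, -0.4]
opening: 0.0877
```

Request:
move_arm --commands '[[[0,0,0.5,0],[0,0,0,0],[0,0,0,0]]]'

```text
clock: 7.7
tool_pos: [0.434, 0.1128, 0.1669]
orientation: [-52.0, 89.9, -138.6]
force: [0.7, 1.1, 0.3]
opening: 0.0876
```

```bash
python3 - <<'E'
from plant import *; from h import *
o=get_obs(); print(o['clock'],o['tool_pos'],o['force'],w2p(o['tool_pos']),o['joint_pos']) 
p,d=snapshot("wrist");np.savez("pics/w0.npz",p=p,d=d,R=tool(o),t=o['tool_pos'])
cv2.imwrite("pics/w0.png",cv2.resize(p[:,:,::-1],None,fx=1.5,fy=1.5))
p,d=snapshot("top");c=calibration("top");W=cloud(d,c["mtx"],c["T"]);pi=p.astype(int)
m=(d>0)&(np.hypot(W[...,0]-C0[0],W[...,1]-C0[1])<.32)&(W[...,2]>.065)&(W[...,2]<.09)&(pi[...,0]>150)&(pi[...,0]-pi[...,2]>40)
q=w2p(W[m]);print(np.percentile(q[:,1],[0,.5,99.5,100]))
E
```

```text
7.7 [0.434  0.1128 0.1669] [0.7473 1.1138 0.2823] [-0.0698  0.2159] [ 39.8975   1.802  -31.5948   0.0029 -56.6976  53.4992]
[-0.0378 -0.0367  0.1579  0.1583]
```

View pics/w0.png

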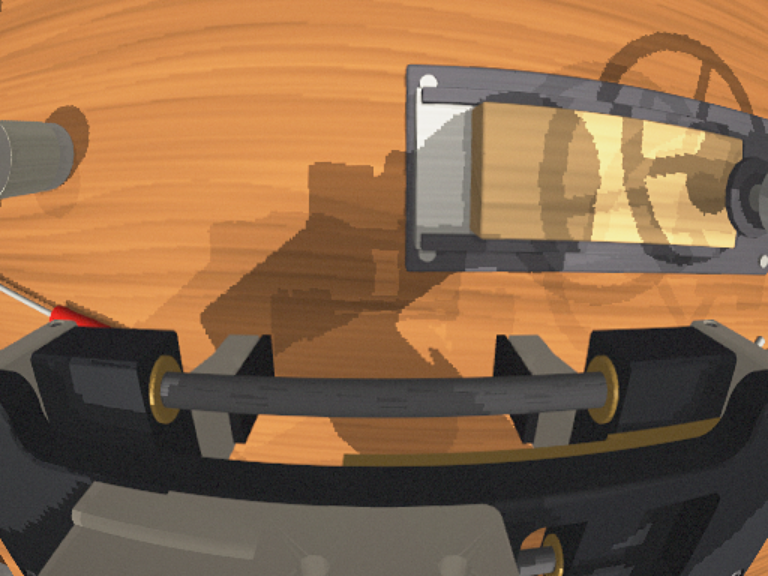

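```bash
cat >> h.py <<'E'
def wcloud(d,c,R,t):
    K=c["mtx"];v,u=np.mgrid[:d.shape[0],:d.shape[1]];x=u-K[0,2];y=v-K[1,2];r=np.hypot(x,y)+1e-9;th=r/K[0,0]
    P=np.stack([x/r*np.tan(th)*d,-y/r*np.tan(th)*d,-d],-1);T=c["tool_from_camera"]
    return (P@T[:3,:3].T+T[:3,3])@R.T+t
E
python3 - <<'E'
from plant import calibration; from h import *
z=np.load("pics/w0.npz");W=wcloud(z['d'],calibration("wrist"),z['R'],z['t']);q=w2p(W)
for r in range(104,160,4):
    print(r,[(c,*(np.r_[q[r,c],W[r,c,2]]*1000).round().astype(int),int(z['p'][r,c].mean())) for c in range(482,512,4)])
E
```

```text
104 [(482, np.int64(26), np.int64(-19), np.int64(74), 145), (486, np.int64(27), np.int64(-26), np.int64(73), 128), (490, np.int64(28), np.int64(-33), np.int64(73), 120), (494, np.int64(28), np.int64(-38), np.int64(73), 129), (498, np.int64(35), np.int64(-109), np.int64(12), 69), (502, np.int64(36), np.int64(-118), np.int64(11), 66), (506, np.int64(38), np.int64(-127), np.int64(11), 76), (510, np.int64(39), np.int64(-136), np.int64(12), 72)]
108 [(482, np.int64(22), np.int64(-19), np.int64(74), 120), (486, np.int64(22), np.int64(-25), np.int64(74), 101), (490, np.int64(23), np.int64(-32), np.int64(73), 126), (494, np.int64(20), np.int64(13), np.int64(125), 43), (498, np.int64(21), np.int64(10), np.int64(127), 64), (502, np.int64(21), np.int64(8), np.int64(130), 60), (506, np.int64(22), np.int64(-1), np.int64(127), 58), (510, np.int64(23), np.int64(-6), np.int64(128), 58)]
112 [(482, np.int64(17), np.int64(-19), np.int64(74), 109), (486, np.int64(18), np.int64(-25), np.int64(74), 103), (490, np.int64(16), np.int64(19), np.int64(126), 43), (494, np.int64(16), np.int64(16), np.int64(128)
[... 4334 characters left out ...]
, np.int64(12), np.int64(128), 92), (498, np.int64(-17), np.int64(7), np.int64(128), 90), (502, np.int64(-17), np.int64(2), np.int64(129), 94), (506, np.int64(-17), np.int64(-5), np.int64(128), 73), (510, np.int64(-14), np.int64(12), np.int64(148), 109)]
156 [(482, np.int64(-29), np.int64(-25), np.int64(73), 196), (486, np.int64(-29), np.int64(-32), np.int64(73), 193), (490, np.int64(-29), np.int64(-40), np.int64(72), 154), (494, np.int64(-22), np.int64(6), np.int64(123), 72), (498, np.int64(-21), np.int64(4), np.int64(127), 95), (502, np.int64(-21), np.int64(-1), np.int64(127), 92), (506, np.int64(-20), np.int64(-6), np.int64(128), 92), (510, np.int64(5), np.int64(216), np.int64(325), 108)]
```

Request:
move_arm --commands '[[[-3,0,0,0],[-3,0,0,0],[-3,0,0,0],[-3,0,0,0.12],[-1.3,0,0,0.12],[0,0,0,0.12],[0,0,0,0.12],[0,0,0,0.12]]]' --jaw 0

```text
clock: 8.6
tool_pos: [0.4343, 0.1137, 0.3001]
orientation: [-24.4, 89.9, -145.6]
force: [-0.3, 0.0, -0.8]
opening: 0.029
```

Request:
move_arm --commands '[[[0,0,0,0.12],[0,0,0,0.12],[0,0,0,0.12],[0,0,0,0.12],[0,0,0,0.12],[0,0,0,0.12],[0,0,0,0.12],[0,0,0,0.12]]]'

```text
clock: 9.4
tool_pos: [0.4343, 0.1136, 0.3]
orientation: [34.8, 89.9, -141.4]
force: [-0.3, 0.8, 0.6]
opening: 0.0005
```

```bash
python3 - <<'E'
from plant import *; from h import *
o=get_obs(); print(o['clock'],o['tool_pos'],w2p(o['tool_pos']),o['joint_pos'],ang(o),o['opening'])
print(rel(o,[*p2w(-.053,.014),.30]))
E
```

```text
9.4 [0.4343 0.1136 0.3   ] [-0.0695  0.2167] [ 39.9571  -3.9275 -19.0536  -0.0018 -74.9493 -36.1455] 90.01107216239798 0.00046639437764322975
[ 0.0101 20.2709 -1.6501]
```

Request:
move_arm --commands '[[[0,4,-0.4,0],[0,4,-0.4,0],[0,4,-0.4,0],[0,4,-0.4,0],[0,3,0,0],[0,1.3,0,0],[0,0,0,0]]]'

```text
clock: 10.1
tool_pos: [0.4647, -0.0891, 0.2998]
orientation: [9.5, 89.9, -166.5]
force: [-0.7, 0.2, 0.3]
opening: -0.0
```

```bash
python3 - <<'E'
from plant import *; from h import *
o=get_obs(); print(o['clock'],o['tool_pos'],w2p(o['tool_pos']),o['joint_pos'],ang(o))
print(rel(o,[*p2w(-.053,.014),.243]))
p,d=snapshot("wrist")
cv2.imwrite("pics/w1.png",p[:,:,::-1])
a=-75
import math
P=lambda f:np.array([55*math.sin(math.radians(f)),55*math.cos(math.radians(f))])
for f in np.linspace(-75,90,18)[:-1]:
    s=P(f+165/17)-P(f); print((f+165/17).round(1),"[0,%.2f,%.2f,0]"%(-s[1]/10,-s[0]/10))
E
```

```text
10.1 [ 0.4647 -0.0891  0.2998] [-0.0526  0.0124] [ 13.0608  -1.3397 -16.6424   0.0006 -74.7818  -9.1192] 90.14173545278788
[ 5.6845 -0.1597  0.0316]
-65.3 [0,-0.88,-0.32,0]
-55.6 [0,-0.81,-0.46,0]
-45.9 [0,-0.72,-0.59,0]
-36.2 [0,-0.61,-0.70,0]
-26.5 [0,-0.48,-0.79,0]
-16.8 [0,-0.34,-0.87,0]
-7.1 [0,-0.19,-0.91,0]
2.6 [0,-0.04,-0.93,0]
12.4 [0,0.12,-0.92,0]
22.1 [0,0.28,-0.89,0]
31.8 [0,0.42,-0.83,0]
41.5 [0,0.56,-0.75,0]
51.2 [0,0.67,-0.64,0]
60.9 [0,0.77,-0.52,0]
70.6 [0,0.85,-0.38,0]
80.3 [0,0.90,-0.23,0]
90.0 [0,0.93,-0.08,0]
```

View pics/w1.png

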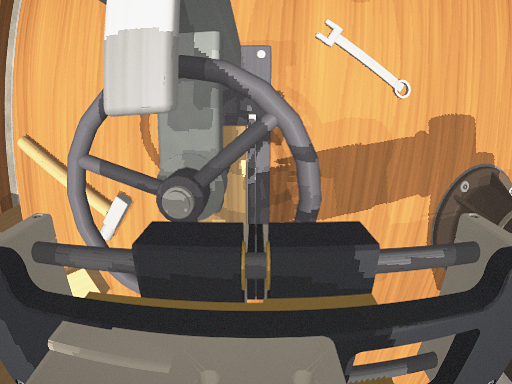

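Request:
move_arm --commands '[[[1.5,-0.15,0,0],[1.5,0,0,0],[1.5,0,0,0],[1.2,0,0,0],[0,0,0,0]]]'

```text
clock: 10.65
tool_pos: [0.4637, -0.0858, 0.2419]
orientation: [-1.5, 89.8, -177.4]
force: [0.3, 0.3, -0.1]
opening: 0.0003
```

Request:
move_arm --commands '[[[0,-0.88,-0.32,0],[0,-0.81,-0.46,0],[0,-0.72,-0.59,0],[0,-0.61,-0.7,0],[0,-0.48,-0.79,0],[0,-0.34,-0.87,0],[0,-0.19,-0.91,0]]]'

```text
clock: 11.35
tool_pos: [0.5074, -0.0433, 0.2429]
orientation: [11.0, 89.8, -165.0]
force: [-4.5, -1.8, -0.3]
opening: 0.0
```

Request:
move_arm --commands '[[[0,-0.04,-0.93,0],[0,0.12,-0.92,0],[0,0.28,-0.89,0],[0,0.42,-0.83,0],[0,0.56,-0.75,0]]]'

```text
clock: 11.85
tool_pos: [0.5529, -0.0536, 0.2433]
orientation: [-123.8, 90.0, 60.2]
force: [-2.5, 0.3, -1.4]
opening: 0.0005
```

```bash
cat > spk.py <<'E'
from plant import *; from h import *
o=get_obs(); q=w2p(o['tool_pos']); print(o['clock'],o['tool_pos'],q,np.hypot(*q),np.degrees(np.arctan2(*q)),o['force'],o['joint_pos'])
A=[]
for n in("top","side"):
    p,d=snapshot(n);c=calibration(n);W=cloud(d,c["mtx"],c["T"]);s=W[(d>0)&(W[...,2]>.25)&(W[...,2]<.275)]
    s=w2p(s);r=np.hypot(*s.T);s=s[(r>.03)&(r<.078)];a=np.degrees(np.arctan2(s[:,0],s[:,1]));h,_=np.histogram(a,np.arange(-180,181,6));print(n,[(i*6-177,int(x)) for i,x in enumerate(h) if x>3])
    print(" spoke mod120 (if unobstructed)",np.degrees(np.angle(np.exp(3j*np.radians(a)).mean()))/3)
E
python3 spk.py
```

```text
11.85 [ 0.5529 -0.0536  0.2433] [0.0378 0.042 ] 0.056491205700600296 41.941911990850215 [-2.4921  0.318  -1.3993] [ 14.6509   8.6787 -13.1084  -0.0212 -68.1937 -10.5689]
top [(-177, 11), (-171, 21), (-165, 4), (-57, 10), (-51, 4)]
 spoke mod120 (if unobstructed) -53.74643502657198
side [(-177, 22), (-171, 20), (-165, 7)]
 spoke mod120 (if unobstructed) -52.26838800304333
```

Request:
move_arm --commands '[[[0,0.67,-0.64,0],[0,0.77,-0.52,0],[0,0.85,-0.38,0],[0,0.9,-0.23,0],[0,0.93,-0.08,0],[0,0,0,0]]]'

```text
clock: 12.55
tool_pos: [0.5741, -0.0945, 0.2436]
orientation: [156.6, 89.9, -19.4]
force: [0.6, 0.4, -0.6]
opening: 0.0005
```

```bash
python3 spk.py; python3 -c "
from plant import *;from h import *
print(rel(get_obs(),[*p2w(-.053,.014),.243]))"
```

```text
12.55 [ 0.5741 -0.0945  0.2436] [ 0.0562 -0.0003] 0.056174181122756864 90.26756743034612 [ 0.6062  0.3869 -0.6411] [  9.9212  11.16   -10.0165   0.0379 -68.7606  -5.923 ]
top [(-129, 10), (-123, 22), (-117, 11), (-9, 23), (-3, 17)]
 spoke mod120 (if unobstructed) -4.793780157930507
side [(-129, 4), (-123, 8), (-9, 5), (-3, 9)]
 spoke mod120 (if unobstructed) -4.759213837603183
[ 0.0638 -1.4099 10.9036]
```

Request:
move_arm --commands '[[[0,-0.3,0,0],[-2,0,0,0],[-2,0,0,0],[0,-0.4,3.6,0],[0,-0.4,3.6,0],[0,-0.3,3.7,0],[0,0,0,0]]]'

```text
clock: 13.35
tool_pos: [0.4603, -0.087, 0.2845]
orientation: [-162.4, 89.9, 21.7]
force: [1.1, -0.3, 1.9]
opening: 0.0002
```

Request:
move_arm --commands '[[[2,0,0,0],[2,0,0,0],[0,0,0,0],[0,-0.88,-0.32,0],[0,-0.81,-0.46,0],[0,-0.72,-0.59,0],[0,-0.61,-0.7,0],[0,-0.48,-0.79,0]]]'

```text
clock: 14.15
tool_pos: [0.49, -0.0496, 0.2437]
orientation: [44.8, 90.0, -131.1]
force: [-1.1, -1.9, 1.2]
opening: 0.0004
```

Request:
move_arm --commands '[[[0,-0.34,-0.87,0],[0,-0.19,-0.91,0],[0,-0.04,-0.93,0],[0,0.12,-0.92,0],[0,0.28,-0.89,0],[0,0.42,-0.83,0],[0,0.56,-0.75,0],[0,0.67,-0.64,0]]]'

```text
clock: 14.95
tool_pos: [0.5589, -0.0603, 0.2434]
orientation: [-146.1, 90.0, 38.0]
force: [-3.6, 1.1, 0.6]
opening: 0.0006
```

Request:
move_arm --commands '[[[0,0.77,-0.52,0],[0,0.85,-0.38,0],[0,0.9,-0.23,0],[0,0.93,-0.08,0],[0,0,0,0]]]'

```text
clock: 15.45
tool_pos: [0.5733, -0.0949, 0.2438]
orientation: [161.1, 89.9, -14.9]
force: [-0.5, 0.3, 0.2]
opening: 0.0004
```

```bash
python3 spk.py; python3 -c "
from plant import *;from h import *
print(rel(get_obs(),[*p2w(-.053,.014),.243]))"
```

```text
15.45 [ 0.5733 -0.0949  0.2438] [ 0.0554 -0.0006] 0.05538837792624095 90.59380356891205 [-0.4734  0.3192  0.2145] [  9.9     11.0754 -10.107    0.0417 -68.7338  -5.8989]
top [(-129, 7), (-123, 21), (-117, 11), (-15, 4), (-9, 20), (-3, 19)]
 spoke mod120 (if unobstructed) -4.068443754263054
side [(-123, 7), (-3, 14)]
 spoke mod120 (if unobstructed) -3.955952226713612
[ 0.074  -1.4431 10.8201]
```

Request:
move_arm --commands '[[[0,-0.3,0,0],[-2,0,0,0],[-2,0,0,0],[0,-0.4,3.6,0],[0,-0.4,3.6,0],[0,-0.3,3.6,0],[0,0,0,0]]]'

```text
clock: 16.25
tool_pos: [0.4606, -0.0873, 0.2846]
orientation: [-163.8, 89.9, 20.3]
force: [1.0, -0.1, 0.1]
opening: 0.0009
```

Request:
move_arm --commands '[[[2,0,0,0],[2,0,0,0],[0,0,0,0],[0,-0.88,-0.32,0],[0,-0.81,-0.46,0],[0,-0.72,-0.59,0],[0,-0.61,-0.7,0],[0,-0.48,-0.79,0]]]'

```text
clock: 17.05
tool_pos: [0.4903, -0.0498, 0.2438]
orientation: [57.5, 90.0, -118.3]
force: [-4.7, -5.4, -0.9]
opening: 0.0006
```

Request:
move_arm --commands '[[[0,-0.34,-0.87,0],[0,-0.19,-0.91,0],[0,-0.04,-0.93,0],[0,0.12,-0.92,0],[0,0.28,-0.89,0],[0,0.42,-0.83,0],[0,0.56,-0.75,0],[0,0.67,-0.64,0]]]'

```text
clock: 17.85
tool_pos: [0.559, -0.0606, 0.2434]
orientation: [-146.3, 90.0, 37.8]
force: [-2.9, 1.0, -0.2]
opening: 0.0005
```

Request:
move_arm --commands '[[[0,0.77,-0.52,0],[0,0.85,-0.38,0],[0,0.9,-0.23,0],[0,0.93,-0.08,0],[0,0,0,0]]]'

```text
clock: 18.35
tool_pos: [0.5734, -0.0952, 0.2438]
orientation: [161.7, 89.9, -14.2]
force: [-1.0, -0.0, -0.7]
opening: 0.0005
```

```bash
python3 spk.py; python3 - <<'E'
from plant import *;from h import *
print(rel(get_obs(),[*p2w(-.053,.014),.243]))
p,d=snapshot("side");c=calibration("side");W=cloud(d,c["mtx"],c["T"]);q=w2p(W)
m=(d>0)&(np.hypot(q[...,0],q[...,1])<.035)&(W[...,2]>.08)&(W[...,2]<.2);print(np.sort((W[m][:,2]*1000).round().astype(int)))
E
```

```text
18.35 [ 0.5734 -0.0952  0.2438] [ 0.0555 -0.0009] 0.05549201760325137 90.91476217591674 [-0.975  -0.012  -0.6575] [  9.8662  11.0904 -10.0876   0.0412 -68.7363  -5.8676]
top [(-129, 7), (-123, 15), (-117, 14), (-9, 20), (-3, 18)]
 spoke mod120 (if unobstructed) -3.9133768237779614
side [(-123, 6), (-3, 10)]
 spoke mod120 (if unobstructed) -3.5923499322618233
[ 0.0734 -1.4744 10.8302]
[]
```

Request:
move_arm --commands '[[[0,-0.3,0,0],[-2,0,0,0],[-2,0,0,0],[0,-0.4,3.6,0],[0,-0.4,3.6,0],[0,-0.3,3.6,0],[0,0,0,0]]]'

```text
clock: 19.2
tool_pos: [0.4606, -0.0875, 0.2845]
orientation: [-160.0, 89.9, 24.1]
force: [1.4, -0.4, 0.6]
opening: 0.0002
```

Request:
move_arm --commands '[[[2,0,0,0],[2,0,0,0],[0,0,0,0],[0,-0.88,-0.32,0],[0,-0.81,-0.46,0],[0,-0.72,-0.59,0],[0,-0.61,-0.7,0],[0,-0.48,-0.79,0]]]'

```text
clock: 20.0
tool_pos: [0.4904, -0.0501, 0.2437]
orientation: [59.6, 90.0, -116.3]
force: [-6.0, -7.2, 1.2]
opening: 0.0003
```

Request:
move_arm --commands '[[[0,-0.34,-0.87,0],[0,-0.19,-0.91,0],[0,-0.04,-0.93,0],[0,0.12,-0.92,0],[0,0.28,-0.89,0],[0,0.42,-0.83,0],[0,0.56,-0.75,0],[0,0.67,-0.64,0]]]'

```text
clock: 20.8
tool_pos: [0.5591, -0.0609, 0.2434]
orientation: [-139.4, 90.0, 44.7]
force: [-2.1, 1.4, -0.5]
opening: 0.0004
```

Request:
move_arm --commands '[[[0,0.77,-0.52,0],[0,0.85,-0.38,0],[0,0.9,-0.23,0],[0,0.93,-0.08,0],[0,0,0,0]]]'

```text
clock: 21.3
tool_pos: [0.5736, -0.0955, 0.2438]
orientation: [161.4, 89.9, -14.6]
force: [0.2, -0.5, -0.4]
opening: 0.0005
```

Request:
move_arm --commands '[[[0,-0.3,0,0],[-2,0,0,0],[-2,0,0,0],[-1.7,0,0,0],[0,0,0,0]]]'

```text
clock: 21.8
tool_pos: [0.5741, -0.0912, 0.3037]
orientation: [171.3, 89.7, -4.6]
force: [0.1, 0.1, -0.1]
opening: 0.0004
```

```bash
python3 spk.py; python3 - <<'E'
from plant import *;from h import *
o=get_obs();print(rel(o,[*p2w(.215,-.07),.30]),rel(o,[*p2w(.215,.074),.167]))
E
```

```text
21.8 [ 0.5741 -0.0912  0.3037] [0.0564 0.003 ] 0.05647174261807062 86.92382464948517 [ 0.0627  0.1147 -0.137 ] [ 10.2958   9.2043  -4.6732   0.0895 -75.7973  -6.2204]
top [(-129, 10), (-123, 22), (-117, 15), (-9, 20), (-3, 17), (117, 5), (123, 5)]
 spoke mod120 (if unobstructed) -3.633661654197198
side [(-129, 8), (-123, 15), (111, 6), (117, 15), (123, 5)]
 spoke mod120 (if unobstructed) -3.8627294061673627
[  0.1131   7.4142 -15.9542] [ 13.4133  -6.9855 -16.0041]
```

Request:
move_arm --commands '[[[0,-1.7,-4,0],[0,-1.8,-4,0],[0,-1.7,-4,0],[0,-1.8,-4,0],[0,0,0,0],[4,0,0,0],[4,0,0,0],[4,0,0,0]]]'

```text
clock: 22.7
tool_pos: [0.7264, -0.0101, 0.1783]
orientation: [1.0, 90.0, -174.9]
force: [0.9, 0.2, -0.5]
opening: 0.0002
```

Request:
move_arm --commands '[[[1.4,0,0,0],[0,0,0,0],[0,0,0,0]]]'

```text
clock: 23.0
tool_pos: [0.7281, -0.0102, 0.1682]
orientation: [163.0, 89.9, -12.9]
force: [-0.2, 0.1, 1.4]
opening: 0.0004
```

```bash
cat > wv.py <<'E'
from plant import *; from h import *
import sys
o=get_obs(); print(o['clock'],o['tool_pos'],w2p(o['tool_pos'])) 
p,d=snapshot("wrist");W=wcloud(d,calibration("wrist"),tool(o),o['tool_pos']);q=w2p(W)
cv2.imwrite(sys.argv[1],cv2.resize(p[:,:,::-1],None,fx=1.5,fy=1.5))
m=(d>0)&(np.hypot(q[...,0],q[...,1])<.045)&(W[...,2]>.06)&(W[...,2]<.2)
r,c=np.nonzero(m);print(r.min(),r.max(),c.min(),c.max()) if m.any() else print("none")
h,_=np.histogram(W[m][:,2],np.arange(.06,.2,.003));print([(int(63+3*i)-2,int(x)) for i,x in enumerate(h) if x])
for lo,hi in((0,16),(17,28)):
    k=m&(np.hypot(q[...,0],q[...,1])*1000>lo)&(np.hypot(q[...,0],q[...,1])*1000<hi);h,_=np.histogram(W[k][:,2],np.arange(.06,.2,.002));print(lo,hi,[(61+2*i,int(x)) for i,x in enumerate(h) if x])
E
python3 wv.py pics/w2.png
```

```text
23.0 [ 0.7281 -0.0102  0.1682] [0.2154 0.0737]
81 167 430 511
[(61, 75), (64, 59), (67, 61), (70, 133), (73, 2187), (76, 111), (79, 563), (82, 7), (91, 8), (94, 67), (97, 68), (100, 88), (103, 83), (106, 80), (109, 95), (112, 82), (115, 82), (118, 90), (121, 92), (124, 99), (127, 100), (130, 98), (133, 109), (136, 106), (139, 152), (142, 322), (145, 39), (148, 2)]
0 16 [(77, 3), (79, 92), (81, 22), (141, 89), (143, 65), (145, 31), (147, 10)]
17 28 [(71, 4), (73, 234), (75, 105), (77, 52), (79, 346), (81, 78), (91, 2), (93, 26), (95, 47), (97, 47), (99, 50), (101, 59), (103, 57), (105, 52), (107, 54), (109, 68), (111, 52), (113, 57), (115, 55), (117, 56), (119, 61), (121, 63), (123, 63), (125, 65), (127, 70), (129, 67), (131, 61), (133, 81), (135, 61), (137, 73), (139, 70), (141, 155), (143, 64)]
```

View pics/w2.png

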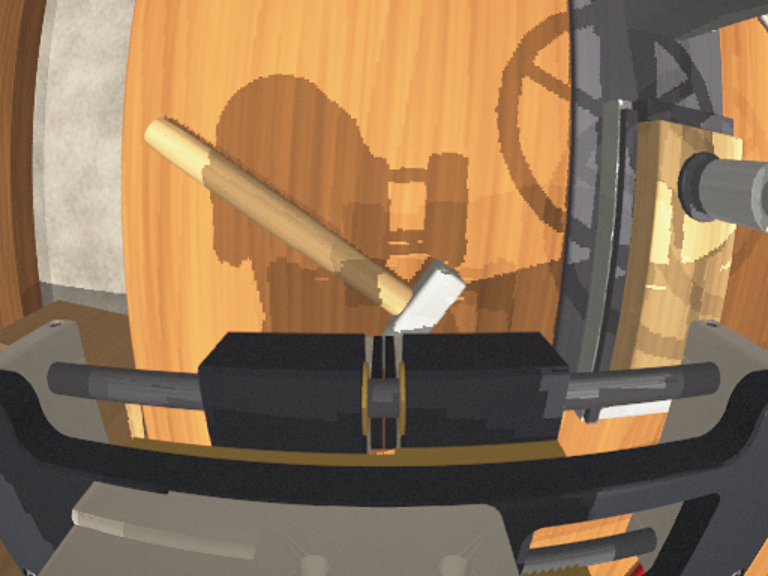

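Request:
move_arm --commands '[[[-4,0,0,0],[-4,0,0,0],[-4,0,0,0],[-1.2,0,0,0],[0,0,0,0],[0,1.5,4,0],[0,1.5,4,0],[0,1.5,4,0]]]'

```text
clock: 23.85
tool_pos: [0.609, -0.064, 0.298]
orientation: [-1.5, 90.0, -177.4]
force: [0.6, -0.2, 0.8]
opening: 0.0003
```

Request:
move_arm --commands '[[[0,1.5,4,0],[0,0,4,0],[0,0,4,0],[0,0,2.8,0],[0,0,0,0],[0,0,0,0]]]'

```text
clock: 24.45
tool_pos: [0.464, -0.0889, 0.2993]
orientation: [-172.6, 89.9, 11.5]
force: [-0.4, 0.8, -0.5]
opening: 0.0003
```

```bash
python3 - <<'E'
from plant import *;from h import *
o=get_obs();print(o['clock'],w2p(o['tool_pos']),rel(o,[*p2w(-.053,.014),.243]))
E
```

```text
24.45 [-0.0533  0.0126] [ 5.6346 -0.136  -0.0196]
```

Now the short last stroke, then back off, out and away.

Request:
move_arm --commands '[[[2,-0.1,0,0],[2,0,0,0],[1.6,0,0,0],[0,0,0,0],[0,-0.88,-0.32,0],[0,-0.81,-0.46,0],[0,-0.72,-0.59,0],[0,-0.61,-0.7,0]]]'

```text
clock: 25.25
tool_pos: [0.4834, -0.0553, 0.2431]
orientation: [-171.0, 89.9, 13.1]
force: [0.4, -0.4, 0.2]
opening: 0.0004
```

Request:
move_arm --commands '[[[0,-0.48,-0.79,0],[0,-0.34,-0.87,0],[0,0,0,0],[0,0,0.4,0],[-2,0,0,0],[-2,0,0,0],[-1.7,0,0,0],[0,0,0,0]]]'

```text
clock: 26.05
tool_pos: [0.4954, -0.0473, 0.3022]
orientation: [-175.0, 89.7, 9.1]
force: [-0.5, -0.0, -0.2]
opening: 0.0001
```

```bash
python3 spk.py; python3 - <<'E'
from plant import *;from h import *
o=get_obs();print(rel(o,[*p2w(.215,.074),.167]))
E
```

```text
26.05 [ 0.4954 -0.0473  0.3022] [-0.0192  0.0521] 0.05551047467425926 -20.193382199814913 [-0.4624 -0.0004 -0.1763] [ 17.2493   0.9039 -14.132    0.0422 -74.681  -13.188 ]
top [(-117, 4), (-111, 22), (-105, 19), (129, 20), (135, 17)]
 spoke mod120 (if unobstructed) 11.543719219672491
side [(-117, 6), (-111, 20), (-105, 14), (123, 8), (129, 27), (135, 14)]
 spoke mod120 (if unobstructed) 9.85296810439684
[ 13.2891  -2.0616 -23.5288]
```

Request:
move_arm --commands '[[[0,-0.5,-4,0],[0,-0.5,-4,0],[0,-0.5,-4,0],[0,-0.5,-4,0],[0,0,-4,0],[0,0,-3.5,0],[0,0,0,0],[4,0,0,0]]]'

```text
clock: 26.95
tool_pos: [0.7305, -0.0108, 0.2623]
orientation: [174.5, 89.6, -1.5]
force: [1.8, 0.1, 0.3]
opening: 0.0003
```

Request:
move_arm --commands '[[[4,0,0,0],[4,0,0,0],[1.3,0,0,0],[0,0,0,0],[0,0,0,0]]]'

```text
clock: 27.45
tool_pos: [0.7283, -0.0107, 0.1682]
orientation: [164.5, 89.9, -11.4]
force: [-0.2, -0.1, 0.6]
opening: 0.0006
```

```bash
python3 wv.py pics/w3.png; python3 spk.py; python3 - <<'E'
from plant import *;from h import *
for n in("top","side"):
    p,d=snapshot(n);c=calibration(n);W=cloud(d,c["mtx"],c["T"]);pi=p.astype(int)
    m=(d>0)&(np.hypot(W[...,0]-C0[0],W[...,1]-C0[1])<.32)&(W[...,2]>.065)&(W[...,2]<.09)&(pi[...,0]>150)&(pi[...,0]-pi[...,2]>40)
    q=w2p(W[m]);print(n,np.percentile(q[:,1],[0,.5,99.5,100]),np.median(W[m][:,2]))
    for lo,hi in((.15,.205),):
        m2=(d>0)&(W[...,2]>lo)&(W[...,2]<hi)&(abs(W[...,0]-.51)<.06)&(abs(abs(W[...,1])-.42)<.07)
        print([ (s,W[m2&(np.sign(W[...,1])==s)].mean(0)) for s in(-1,1)])
E
```

```text
27.45 [ 0.7283 -0.0107  0.1682] [0.2156 0.0731]
82 168 430 511
[(61, 86), (64, 62), (67, 58), (70, 123), (73, 2212), (76, 112), (79, 531), (82, 4), (88, 1), (91, 30), (94, 73), (97, 77), (100, 81), (103, 82), (106, 78), (109, 89), (112, 89), (115, 90), (118, 91), (121, 95), (124, 89), (127, 91), (130, 112), (133, 107), (136, 102), (139, 397), (142, 75), (145, 35), (148, 2)]
0 16 [(77, 5), (79, 81), (81, 9), (139, 59), (141, 103), (143, 31), (145, 27), (147, 10)]
17 28 [(71, 9), (73, 225), (75, 100), (77, 66), (79, 347), (81, 63), (89, 1), (91, 12), (93, 47), (95, 44), (97, 50), (99, 56), (101, 52), (103, 57), (105, 52), (107, 51), (109, 56), (111, 61), (113, 61), (115, 54), (117, 67), (119, 60), (121, 53), (123, 69), (125, 62), (127, 61), (129, 74), (131, 68), (133, 70), (135, 64), (137, 75), (139, 143), (141, 90)]
27.5 [ 0.7287 -0.0106  0.169 ] [0.2161 0.0732] 0.22813466230967425 71.278074540882 [-0.1566 -0.3423  0.0751] [ 14.4484  27.4179   3.774    0.0507 -66.1645 -10.3772]
top [(-117, 4), (-111, 23), (-105, 18), (3, 18), (9, 21), (15, 5), (123, 5), (129, 21), (135, 19)]
 spoke mod120 (if unobstructed) 9.880563700708587
side [(-117, 7), (-111, 24), (-105, 12), (3, 8), (9, 22), (15, 16), (123, 10), (129, 24), (135, 13)]
 spoke mod120 (if unobstructed) 9.669331619230237
top [-0.0243 -0.0229  0.1583  0.1589] 0.07404644307130637
[(-1, array([ 0.5029, -0.4384,  0.186 ])), (1, array([0.5149, 0.4095, 0.168 ]))]
side [-0.0353 -0.0341  0.0876  0.0877] 0.07398419798712852
[(-1, array([ 0.5127, -0.4395,  0.1835])), (1, array([nan, nan, nan]))]<stdin>:8: RuntimeWarning: Mean of empty slice.
  ret = um.true_divide(
```

```bash
python3 -c "
from plant import *
print(close_job())"
```

```text
the job is handed in; nothing more can be done
None
```

The job is handed in. My last measurements show the board against the stop and the foot about half-way up its sleeve. `close_job` reports no verdict, so this rests on my own camera readings.

**What I did:** I pushed the board along the bed with an opened finger until it stopped moving and the push force rose from about 6 N to 21 N. I then wound the wheel clockwise with the closed fingers, in four strokes of about 120° and one short one, keeping to the +y half clear of the lamp bar.

**Last checks:**

| Item | Result |
|---|---|
| Wheel | turned about 8.75 rad from its start, from the spoke angles |
| Foot, from wheel travel | about 7.5 mm pushed in (48.3 mm gap measured before winding) |
| Foot, from wrist depth | resting on the board, sleeve end about 10–11 mm above the disc, so about 7–8 mm pushed in |
| Board | +y end unchanged after winding (0.158–0.159 m in the press frame, about 0.160 m if exactly home), top level at 74 mm |
| Glue bottle and spray can | both still standing at their places in the top view |
| Robot | clear of everything, force about zero |
| Time | about 27.6 s of the 72 s |

**Checks that failed or were limited:**
- The last side-view check for the glue bottle returned no points. I took its state from the top view alone.
- The side view's reading of the board's +y end was cut off at 0.088 m, probably by the robot being in the way, so I used the top view there too.

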